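Change over the beaker wash rack

TASK

Change over the beakers: lift the wash rack's sprung hold-down by its red handle until it stays open by itself, put all the washed blue beakers from the rack onto the red tray, and put all the used yellow beakers from the tray into the rack, every beaker standing mouth down as it does now, inside the rim. Once the rack is loaded, close the hold-down again so that it lies on the yellow beakers, and leave the other things on the table where they are.

Things in the scene. Friction and masses are not known exactly. Their poses are not given: they have to be found in the camera images.
- rack: grey washing rack fixed to the table; origin at table height under the middle of its beaker row; x from the red handle to the hinge, y along the row. Floor 20 mm above the table, inside 136 (x) by 306 mm (y), rim top at 30 mm. Takes three beakers in a row at x = 0, y = -100, 0, 100 mm. Hinge posts 125 mm tall at x = 120, y = -159 and 159 mm; base spans x -95 to 193, y -165 to 185 (spring strut)
- holddown (a joint): hinge angle (rad) of the rack's sprung hold-down frame, 300 mm wide: about 0 when its green press bar (44 mm wide, 10 thick, 120 mm from the hinge) lies on the beakers; grows as the handle rises; 1.65 at the open stop. An over-centre spring shuts it below about 1.05 and holds it open above. At the handle 6 N lifts it, 4 N brings it back. Let go below 1.05, it snaps shut
- holddown_handle (a point): middle of the red round handle sleeve on the hold-down's front bar: 18 mm in diameter, 100 mm long, turning freely on the bar, lying along the rack's y, 220 mm from the hinge axis; when down, 115 mm above the table and 100 mm in front of the beaker row (towards the rack's -x). It moves on an arc up and over towards the rack's +x
- holddown_hinge (a point): point on the hold-down's hinge axis (which runs along the rack's y) in the middle of the rack, 120 mm behind the beaker row, 114.5 mm above the table
- tray: red serving tray fixed to the table; origin at table height under its centre, x across, y along. Flat floor 6 mm above the table, inside 164 mm (x) by 324 mm (y), with a rim 16 mm high; it takes three beakers in a row along y about 100 mm apart
- blue1_c (a point): centre (half-way up, on the axis) of a blue plastic beaker standing mouth down: a plain round cylinder 64 mm in diameter and 80 mm tall, closed flat end up, z axis up; about 120 g; washed, at first held in the rack. Absent in some runs.
- blue2_c (a point): centre (half-way up, on the axis) of a blue plastic beaker standing mouth down: a plain round cylinder 64 mm in diameter and 80 mm tall, closed flat end up, z axis up; about 120 g; washed, at first held in the rack. Absent in some runs.
- blue3_c (a point): centre (half-way up, on the axis) of a blue plastic beaker standing mouth down: a plain round cylinder 64 mm in diameter and 80 mm tall, closed flat end up, z axis up; about 120 g; washed, at first held in the rack. Absent in some runs.
- yellow1_c (a point): centre (half-way up, on the axis) of a yellow plastic beaker standing mouth down: a plain round cylinder 64 mm in diameter and 80 mm tall, closed flat end up, z axis up; about 120 g; used, at first on the tray. Absent in some runs.
- yellow2_c (a point): centre (half-way up, on the axis) of a yellow plastic beaker standing mouth down: a plain round cylinder 64 mm in diameter and 80 mm tall, closed flat end up, z axis up; about 120 g; used, at first on the tray. Absent in some runs.
- yellow3_c (a point): centre (half-way up, on the axis) of a yellow plastic beaker standing mouth down: a plain round cylinder 64 mm in diameter and 80 mm tall, closed flat end up, z axis up; about 120 g; used, at first on the tray. Absent in some runs.
- mug: white mug, radius 38 mm, 85 mm tall; origin at the centre of its underside; a bystander to be left alone
- bowl: white bowl, radius 55 mm, 50 mm tall; origin at the centre of its underside; a bystander to be left alone
- sugar: amber sugar jar with a black lid, radius 35 mm, 110 mm tall; origin at the centre of its underside; a bystander to be left alone
- soap: green soap bottle, radius 32 mm, 190 mm tall; origin at the centre of its underside; a bystander to be left alone
- glass: clear drinking glass, radius 34 mm, 110 mm tall; origin at the centre of its underside; a bystander to be left alone
- napkins: steel napkin box, 110 x 120 x 90 mm; origin at the centre of its underside; a bystander to be left alone

How it is judged (in metres and radians):
On the way, in this order (a step that is already met when the one before it is completed fails the run):
1. the hold-down stands open by itself, let go of (value of joint holddown above 1.4 rad and contact force between the fingers and rack below 0.2 N), for 0.3 s.
2. with the hold-down open, all yellow beakers stand in the rack (value of joint holddown above 1.4 rad and x of yellow1_c in the frame of rack between -0.045 and 0.045 m and y of yellow1_c in the frame of rack between -0.135 and 0.135 m and z of yellow1_c in the frame of rack between 0.052 and 0.068 m and angle between each of yellow1_c, yellow2_c, yellow3_c's own z axis and vertical below 0.12 rad and x of yellow2_c in the frame of rack between -0.045 and 0.045 m and y of yellow2_c in the frame of rack between -0.135 and 0.135 m and z of yellow2_c in the frame of rack between 0.052 and 0.068 m and x of yellow3_c in the frame of rack between -0.045 and 0.045 m and y of yellow3_c in the frame of rack between -0.135 and 0.135 m and z of yellow3_c in the frame of rack between 0.052 and 0.068 m), for 0.3 s.
At the end, for the whole second after the job is handed in: blue beakers upright (0.12 rad) on the tray floor (centre within 60 mm across, 140 mm along), yellow ones likewise on the rack floor (45 mm across, 135 mm along), heights within 8 mm; hold-down down on them (joint below 0.06 rad); bystanders in place (value of joint holddown below 0.06 rad and x of yellow1_c in the frame of rack between -0.045 and 0.045 m and y of yellow1_c in the frame of rack between -0.135 and 0.135 m and z of yellow1_c in the frame of rack between 0.052 and 0.068 m and angle between each of yellow1_c, yellow2_c, yellow3_c, blue1_c, blue2_c, blue3_c's own z axis and vertical below 0.12 rad and x of yellow2_c in the frame of rack between -0.045 and 0.045 m and y of yellow2_c in the frame of rack between -0.135 and 0.135 m and z of yellow2_c in the frame of rack between 0.052 and 0.068 m and x of yellow3_c in the frame of rack between -0.045 and 0.045 m and y of yellow3_c in the frame of rack between -0.135 and 0.135 m and z of yellow3_c in the frame of rack between 0.052 and 0.068 m and x of blue1_c in the frame of tray between -0.06 and 0.06 m and y of blue1_c in the frame of tray between -0.14 and 0.14 m and z of blue1_c in the frame of tray between 0.038 and 0.054 m and x of blue2_c in the frame of tray between -0.06 and 0.06 m and y of blue2_c in the frame of tray between -0.14 and 0.14 m and z of blue2_c in the frame of tray between 0.038 and 0.054 m and x of blue3_c in the frame of tray between -0.06 and 0.06 m and y of blue3_c in the frame of tray between -0.14 and 0.14 m and z of blue3_c in the frame of tray between 0.038 and 0.054 m); the robot touches nothing.
It fails at once if another thing on the table is disturbed (moved over 4 cm or tipped over 0.4 rad) (distance of any of mug, bowl, sugar, soap, glass, napkins from where it was at the start of the episode above 0.04 m or angle between any of mug, bowl, sugar, soap, glass, napkins's own z axis and vertical above 0.4 rad).
Of blue1, blue2, blue3 only 2 to 3 are there at a start; the rules pass over those that are not, and their reading is None.
Of yellow1, yellow2, yellow3 only 2 to 3 are there at a start; the rules pass over those that are not, and their reading is None.
At some moment in a run one of blue1, blue2, blue3, yellow1, yellow2, yellow3 may be knocked a few centimetres aside while the robot is not near it.
Once in a run the grip may slacken for a moment while it holds something.
It also fails if it takes over 210 s, if anything falls off the work surface, if the arm or the gripper's body presses on something with over 40 N, if the wrist force passes 120 N, or if a joint passes its speed limit or range.

ROBOT

A 6-joint arm with a two-finger parallel gripper is mounted at the origin on the work surface. World frame = base frame: x ahead of the robot, y to its left, z up, the work surface at z = 0. Lengths are in mm, angles in rad, forces in N, time in s.
With the tool pointing down it reaches from about 325 to 900 mm from the base axis. Payload 6.1 kg.
Tool frame: the origin (TCP) lies midway between the tips of the shut fingers; the grasp point (between the pads) lies arm.grasp_offset behind it (arm.grasp_offset is the distance from the TCP to the grasp point, in mm); z points along the fingers, y is the line along which they close (so a half turn about z gives the same grasp; the last joint's range is limited). The gripper opens to 85 mm and grips with 20 to 120 N. Pads are 22 mm wide; open, the fingers measure 114 mm over their backs; the gripper's body (76 mm by 85 mm) begins 54 mm behind the grasp point. The pads swing forward as they close: fully open they stand 13 mm farther back than shut.
Start: joints at [-1.252, 0.22, 1.526, -0, 1.395, -0.126], TCP at [268.915, -564.181, 208.1] pointing down, gripper open.
Joint ranges: [-2.98, 2.98], [-0.91, 2.08], [0.09, 2.57], [-1.24, 4.39], [0.2, 2.65], [-2.68, 2.68]. Speed limits (rad/s): [2.57, 2.57, 3.01, 3.14, 3.14, 3.14].

INTERFACE

Orientations are given as a unit quaternion [x, y, z, w].
In Python, from rig import arm, eyes gives the robot as it stands. The module is installed in compiled form; this text tells all that it offers.
- The arm moves only by the tool move_arm, never from a script. Its argument "commands" is a list of rows, each a list of 5 numbers: the finger opening in mm, from 0 to 85.4, then the shift along the tool's x, y, z in units of 60 mm (1.0 is 60 mm), then the turn about the tool's z in degrees. A call has exactly 10 rows; each row shifts and turns the commanded pose from where the row before left it, along the tool's axes as they then stand; what a row does not reach is not made up. A row lasts 1/8 s, in which the tool goes at most 62.5 mm and 10.7 degrees, less where a joint would pass 70% of its speed; a pose out of reach is approached as far as the arm can. A call is refused whole if a number of a shift passes 1 or a number of a turn 10.7, either way. A call with a gripper value outside its range is refused whole. The fingers move at their own pace and stop on an object; "grip_force" is the grip in N (left out, the last holds). Time passes only in rows, so rows that do not move let the fingers close, or fill a call up. It gives the time, the measured TCP pose, the force, the opening and the grip force at its end, in the units of the state.
- arm.observe(): the state, without advancing time (a new reading comes with each control period).
- eyes.capture(name): name is "side" or "top"; returns a dict with "pixels" (480x640x3 uint8, red, green, blue), "range_z" (480x640 float32, mm along the optical axis (not along the pixel's ray), 0 where there is no reading), "camera_matrix" (3x3 intrinsics, pixels), "xyz" and "orientation" of the camera in the world. Camera axes: x right, y up, looking along -z (the intrinsics and any distortion apply to the point x, -y, -z); pixel columns grow to the right and rows downward; lengths in mm; the calibration is good to about 2 mm. A picture is of the moment at which its call begins.
- arm.hand_in(): hands the job in; it is judged then, once.
The state is a dict: "time_s": time; "qpos": joint angles; "qd": joint speeds; "joint_efforts": joint torques, N m; "ee_pos": TCP position; "orientation": TCP orientation; "ft_force": force on the tool from outside, world axes, zero at the start; "wrist_torque": the same for the moment, N m; "width": finger opening in mm; "finger_force": force on a finger pad.
Only numpy, scipy, OpenCV 4.12 (cv2) and the standard library are available. Lean on these libraries where they do the work, as an engineer would, in place of code of your own. Each camera call takes 0.05 s, during which the arm holds its last target. There are 200 camera calls.

## Working session

There is one attempt and no reset: what is moved stays moved. The work goes in short steps, Python scripts to look and compute and a tool call to move; the robot and the scene stay as the last step left them, time stands still between calls to the robot, and variables do not carry over. Pictures are saved under pics/ and viewed, at most 14 in all, crops included, and the job is handed in when it is done.

Besides the shell and the picture viewer there is one more tool, called after "Call:" by a JSON object that holds its "op" and its "data". move_arm: Moves the arm, as the interface text tells. Its arguments: {"type":"object","properties":{"commands":{"type":"array"},"grip_force":{"type":"number"}},"required":["commands"]}

```bash
mkdir -p pics; ls; cat > h.py <<'E'
import numpy as np, cv2
from scipy.spatial.transform import Rotation as R
from rig import arm, eyes
def cap(n):
    c=eyes.capture(n); return c
def save(c,f): cv2.imwrite('pics/'+f,cv2.cvtColor(c['pixels'],cv2.COLOR_RGB2BGR))
def cloud(c):
    K=np.array(c['camera_matrix']); z=c['range_z']; v,u=np.mgrid[:480,:640]
    P=np.stack([(u-K[0,2])/K[0,0]*z,-(v-K[1,2])/K[1,1]*z,-z],-1)
    W=P@R.from_quat(c['orientation']).as_matrix().T+np.array(c['xyz'])
    W[z==0]=np.nan; return W
E
python3 - <<'E'
from h import *
print(arm.observe(), arm.grasp_offset)
for n in('top','side'):
    c=cap(n); save(c,n+'0.png'); print(n,c['xyz'],c['orientation'],c['camera_matrix'],[k for k in c]); np.save(n+'0.npy',cloud(c)); np.save(n+'0p.npy',c['pixels'])
E
```

```text
pics
{'time_s': 0.0, 'qpos': array([-1.25207405e+00,  2.21215224e-01,  1.52763697e+00, -8.24723661e-06,
        1.39471421e+00, -1.26096956e-01]), 'qd': array([ 0.00093329,  0.00058549, -0.00118166,  0.00038824, -0.00047895,
       -0.00095632]), 'joint_efforts': array([ 6.60730052e-05, -4.96903610e+01, -3.89392197e+01, -7.25981340e-05,
        1.11630518e-02, -1.80309058e-05]), 'ee_pos': array([ 268.71929113, -563.5443591 ,  206.99236963]), 'orientation': array([ 9.75368132e-01,  2.20581127e-01, -9.89420058e-05, -9.81910978e-04]), 'ft_force': array([-0.32869686, -0.46404955,  0.7023609 ]), 'wrist_torque': array([ 0.02087393, -0.01043545,  0.03168494]), 'finger_force': 0.0, 'width': 85.6648468001267} 18.700000000000003
top [ 525.79191402   10.99934175 1197.46610186] [ 0.01290747 -0.01495188 -0.70390825  0.7100162 ] [[557.49582448   0.         311.16889426]
 [  0.         557.49582448 242.37358121]
 [  0.           0.           1.        ]] ['pixels', 'range_z', 'camera_matrix', 'xyz', 'orientation']
side [466.25847953 714.57893037 597.83511408] [-0.03642513  0.47242887  0.87906572 -0.05222676] [[495.94976584   0.         324.78810335]
 [  0.         495.94976584 238.08184668]
 [  0.           0.           1.        ]] ['pixels', 'range_z', 'camera_matrix', 'xyz', 'orientation']
```

View pics/top0.png

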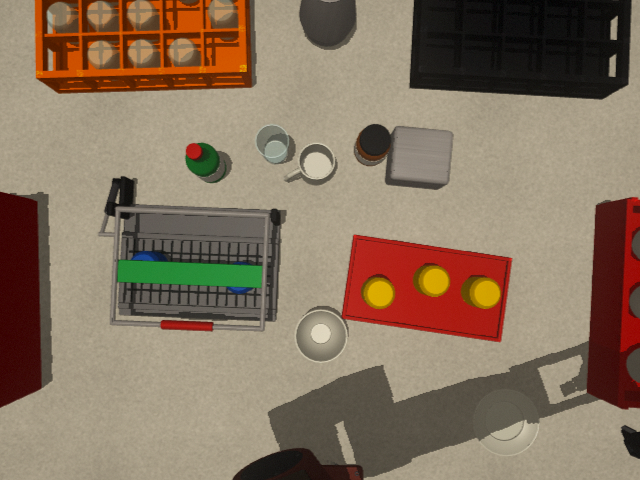

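View pics/side0.png

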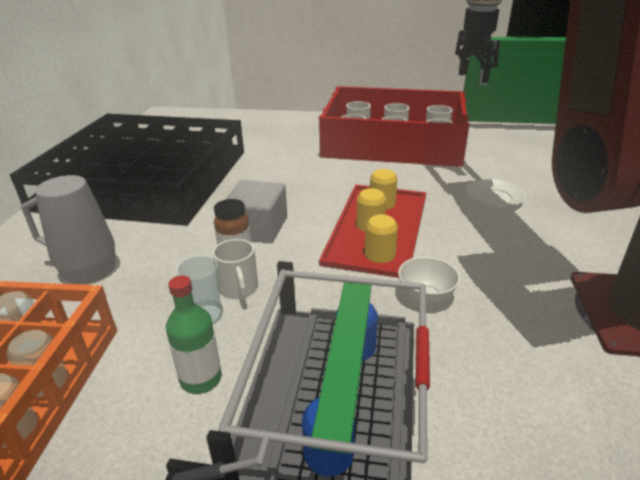

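The top view shows the rack on the left, with the red handle at (187,326), the green bar at (190,273) and two blue beakers near (148,258) and (240,278). The tray is on the right, with yellow beakers at (379,292), (432,280) and (484,292). The bowl at (321,335) stands between the handle side and the tray.

```bash
cat >> h.py <<'E'
def masks(p):
    h=cv2.cvtColor(p,cv2.COLOR_RGB2HSV); H,S,V=h[...,0].astype(int),h[...,1],h[...,2]
    s=(S>120)&(V>60)
    return dict(red=s&((H<6)|(H>174)),yellow=s&(H>18)&(H<32),green=s&(H>50)&(H<80),blue=s&(H>105)&(H<130))
def tops(c,col,zlo,zhi,amin=60):
    "centroids of a colour's points in a height band (x,y,z,area,minRect)"
    W=cloud(c); m=masks(c['pixels'])[col]&(W[...,2]>zlo)&(W[...,2]<zhi)
    n,l,st,_=cv2.connectedComponentsWithStats(m.astype(np.uint8)); o=[]
    for i in range(1,n):
        if st[i,4]<amin: continue
        P=W[l==i]; r=cv2.minAreaRect(P[:,:2].astype(np.float32))
        o.append((np.r_[r[0],np.nanmedian(P[:,2])].round(1),np.round(r[1],1),round(r[2],1),st[i,4]))
    return o
E
python3 - <<'E'
from h import *
c=cap('top')
for a in (('yellow',70,105),('blue',60,120),('red',5,35),('red',95,135),('green',60,130)):
    print(a,*tops(c,*a),sep='\n')
W=cloud(c)
for n,(u,v) in dict(soap=(194,149),soapb=(203,160),glass=(272,140),mug=(316,160),bowl=(321,332),nap=(420,155),sugar=(374,138),post1=(274,216),post2=(123,190),table=(330,420)).items(): print(n,W[v,u].round(0))
s=cap('side'); print('side blue',tops(s,'blue',40,120)); print('side red',tops(s,'red',90,135)); print('sideyellow',tops(s,'yellow',70,105))
E
```

```text
('yellow', 70, 105)
(array([ 495.6, -238.2,   86.1]), array([59.5, 61. ]), 71.8, np.int32(754))
(array([ 469.6, -128.7,   86.1]), array([60.1, 60.2]), 0.8, np.int32(752))
(array([ 471.5, -339.9,   86.1]), array([60.2, 58.7]), 0.5, np.int32(768))
('blue', 60, 120)
(array([541.2, 337.5,  98.4]), array([54.4, 17.9]), 87.6, np.int32(195))
(array([474. , 149.8,  98.2]), array([12.6, 47.1]), 0.8, np.int32(114))
('red', 5, 35)
(array([ 458.5, -595.2,   20.5]), array([ 14. , 407.1]), 86.9, np.int32(1390))
(array([ 613. , -683. ,   13.3]), array([18.4, 59.2]), 87.7, np.int32(165))
(array([ 478.7, -237.7,    8.3]), array([340., 181.]), 82.1, np.int32(9032))
(array([ 509.7, -679.7,   13.6]), array([ 22.4, 108.4]), 86.5, np.int32(348))
(array([ 386.8, -675.9,   13.4]), array([ 29.4, 124.4]), 86.3, np.int32(482))
(array([ 290.6, -672. ,   14. ]), array([35. , 52.9]), 82.0, np.int32(216))
(array([281.8, 579.2,  20.6]), array([45.9,  5.3]), 0.8, np.int32(71))
(array([ 89.5, -84.2,  12.8]), array([33. , 20.5]), 21.2, np.int32(102))
('red', 95, 135)
(array([ 458.5, -609.6,  118.9]), array([ 45.4, 407
[... 439 characters left out ...]
618.  80. 124.]
post2 [675. 394.  60.]
table [196. -35.   0.]
side blue [(array([474. , 162.8,  79.8]), array([39.7, 13.7]), 84.2, np.int32(376)), (array([540.4, 343.3,  99. ]), array([46.1, 15.6]), 88.6, np.int32(348)), (array([517.1, 365. ,  53.6]), array([56.7, 18.8]), 2.8, np.int32(595))]
side red [(array([ 443.9, -744.2,  108.1]), array([334.1, 409.3]), 86.7, np.int32(3409)), (array([405.5, 250.9, 119.8]), array([99.6, 15.4]), 87.5, np.int32(698))]
sideyellow [(array([ 471.8, -332.5,   84. ]), array([57.4, 57.3]), 36.1, np.int32(351)), (array([ 492.6, -230.1,   83.9]), array([57.5, 54.8]), 59.0, np.int32(431)), (array([ 470. , -119.6,   84.3]), array([57.7, 56.7]), 33.4, np.int32(547))]
```

Call:
{"op": "move_arm", "data": {"commands": [[85,0,0,0,-10.4],[85,0,0,0,-10.4],[85,0,0,0,-10.4],[85,0,0,0,-10.4],[85,0,0,0,-10.4],[85,0,0,0,-10.6],[85,0.5,0.3,0,0],[85,0.7,0.3,0,0],[85,0.8,0.3,0,0],[85,0.8,0.3,0,0]], "grip_force": 40}}

```text
time_s: 1.45
ee_pos: [346.8, -397.1, 207.9]
orientation: [0.719, 0.695, 0.0, -0.0]
ft_force: [0.6, -0.2, -0.2]
width: 84.8
finger_force: 0.0
```

Call:
{"op": "move_arm", "data": {"commands": [[60,0.9,0,0,0],[60,0.95,0,0,0],[60,0.95,0.1,0,0],[60,0.95,0.1,0,0],[60,0.95,0.1,0,0],[60,0.95,0.1,0,0],[60,0.95,0.1,0,0],[60,0.95,0.1,0,0],[60,0.95,0,0,0],[60,0.9,0,0,0]]}}

```text
time_s: 2.7
ee_pos: [401.1, 165.8, 208.3]
orientation: [0.719, 0.695, 0.0, 0.0]
ft_force: [0.1, -0.8, -0.3]
width: 60.0
finger_force: 0.0
```

```bash
python3 - <<'E'
from h import *
o=arm.observe(); print(o['ee_pos'],o['ft_force'],o['width'],o['qpos'])
E
```

```text
[401.06651728 165.83336218 208.26521991] [ 0.1442151  -0.83149061 -0.33986045] 60.01248719677375 [ 2.10047314e-01 -2.56726001e-01  1.99665509e+00 -1.03211083e-04
  1.40089149e+00  2.42971622e-01]
```

Call:
{"op": "move_arm", "data": {"commands": [[60,0.5,0.04,0,0],[60,0.5,0,0,0],[60,0.37,0,0,0],[60,0,0,0.4,0],[60,0,0,0.5,0],[60,0,0,0.5,0],[60,0,0,0.3,0],[60,0,0,0.15,0],[60,0,0,0,0],[60,0,0,0,0]]}}

```text
time_s: 3.95
ee_pos: [407.2, 246.1, 98.1]
orientation: [0.719, 0.695, 0.001, 0.0]
ft_force: [0.4, -1.0, 0.2]
width: 60.3
finger_force: 0.0
```

```bash
python3 - <<'E'
from h import *
o=arm.observe(); print(o['ee_pos'],o['ft_force'])
save(cap('side'),'side1.png')
E
```

```text
[407.1778438  246.14143122  98.0622091 ] [ 0.43189356 -1.04574395  0.16395563]
```

View pics/side1.png

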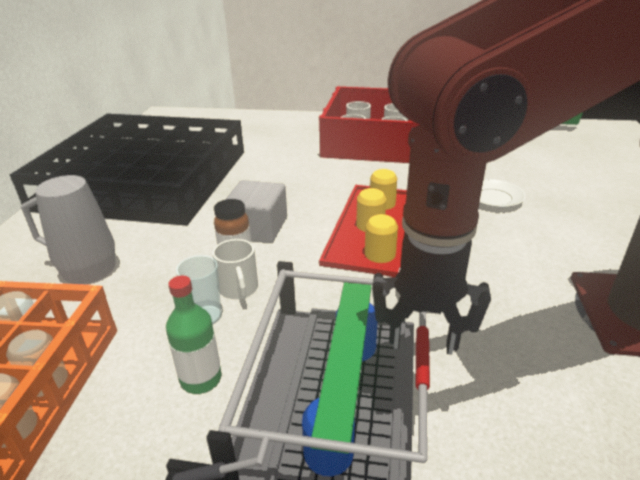

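```bash
python3 - <<'E'
from h import *
for n in('side','top'):
    c=cap(n);K=np.array(c['camera_matrix'])
    for p in([407,246,98],[406,248,115],[377,246,98],[437,246,98]):
        q=R.from_quat(c['orientation']).as_matrix().T@(np.array(p)-c['xyz']); print(n,p,K[0,0]*q[0]/-q[2]+K[0,2],K[1,1]*-q[1]/-q[2]+K[1,2])
    print(tops(c,'red',90,135))
    if n=='top': save(c,'top1.png')
E
```

```text
side [407, 246, 98] 419.4855061097466 361.7524567448016
side [406, 248, 115] 421.4967097230902 353.8668823184049
side [377, 246, 98] 442.58992409351833 363.7055780126153
side [437, 246, 98] 396.61943024178964 359.819483617302
[(array([ 512.7, -741.3,  108.2]), array([316.1, 270.7]), 86.6, np.int32(1828)), (array([405.7, 250.7, 119.8]), array([100.6,  15.7]), 87.4, np.int32(691))]
top [407, 246, 98] 189.1052392203835 323.93506864753135
top [406, 248, 115] 186.1601637578206 325.3875693982569
top [377, 246, 98] 188.8417313392619 339.3252278843547
top [437, 246, 98] 189.36817788731233 308.5781543255439
[(array([460.2, 588.1, 113.5]), array([402.7,  14.3]), 4.1, np.int32(2549)), (array([ 457.8, -616.6,  117.3]), array([ 58.8, 408.6]), 87.3, np.int32(3348)), (array([405.9, 220.3, 119.9]), array([46.7, 16.5]), 86.9, np.int32(193))]
```

View pics/top1.png

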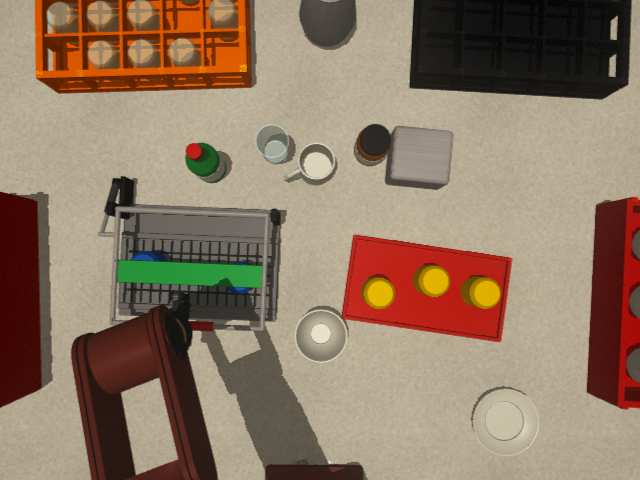

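```bash
python3 - <<'E'
from h import *
i=cv2.imread('pics/side1.png')[230:410,340:520]; cv2.imwrite('pics/z1.png',cv2.resize(i,None,fx=3.2,fy=3.2,interpolation=2))
E
```

```text
(no output)
```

View pics/z1.png

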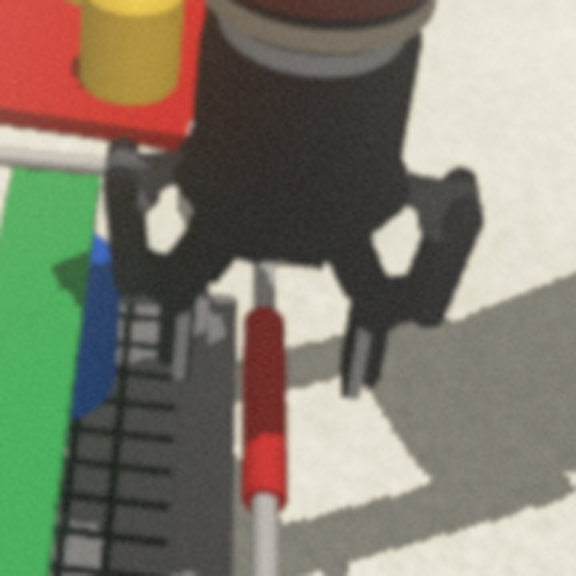

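The crop shows the two finger tips at (396,348) and (450,353), one on each side of the red sleeve, as predicted. I'll close the gripper.

Call:
{"op": "move_arm", "data": {"commands": [[15,0,0,0,0],[15,0,0,0,0],[15,0,0,0,0],[15,0,0,0,0],[15,0,0,0,0],[15,0,0,0,0],[15,0,0,0,0],[15,0,0,0,0],[15,0,0,0,0],[15,0,0,0,0]], "grip_force": 40}}

```text
time_s: 5.35
ee_pos: [406.5, 245.9, 97.1]
orientation: [0.719, 0.695, -0.0, 0.0]
ft_force: [-0.1, 0.7, 1.1]
width: 15.1
finger_force: 0.0
```

```bash
python3 - <<'E'
from h import *
o=arm.observe(); print(o['width'],o['finger_force'],o['ft_force'])
c=cap('side'); print(tops(c,'red',90,150)[-1])
i=cv2.cvtColor(c['pixels'],cv2.COLOR_RGB2BGR)[230:410,340:520]; cv2.imwrite('pics/z2.png',cv2.resize(i,None,fx=3.2,fy=3.2,interpolation=2))
E
```

```text
15.106480911348985 0.0 [-0.14260758  0.71376734  1.1035241 ]
(array([405.3, 250.5, 119.8]), array([100.7,  15. ]), 87.6, np.int32(667))
```

View pics/z2.png

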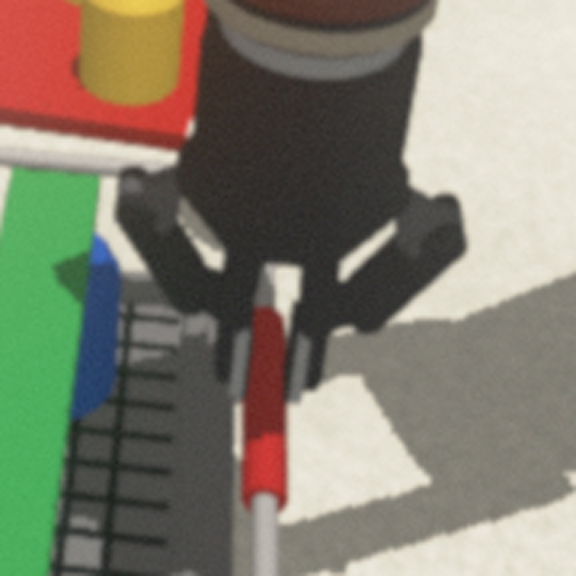

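The pads are beside the sleeve but not squeezing it, so I'll close further.

Call:
{"op": "move_arm", "data": {"commands": [[0,0,0,0,0],[0,0,0,0,0],[0,0,0,0,0],[0,0,0,0,0],[0,0,0,0,0],[0,0,0,0,0],[0,0,0,0,0],[0,0,0,0,0],[0,0,0,0,0],[0,0,0,0,0]], "grip_force": 50}}

```text
time_s: 6.65
ee_pos: [407.0, 245.9, 97.7]
orientation: [0.719, 0.695, 0.0, 0.0]
ft_force: [0.4, -1.3, 5.2]
width: 0.1
finger_force: 2.8
```

```bash
python3 - <<'E'
from h import *
o=arm.observe(); print(o['width'],o['finger_force'],o['ft_force'])
c=cap('side'); print(tops(c,'red',90,150)[-1])
i=cv2.cvtColor(c['pixels'],cv2.COLOR_RGB2BGR)[230:410,340:520]; cv2.imwrite('pics/z3.png',cv2.resize(i,None,fx=3.2,fy=3.2,interpolation=2))
E
```

```text
0.14928084693829397 2.790672085247934 [ 0.37183512 -1.34895943  5.23023475]
(array([406.5, 276.8, 119.6]), array([48.7, 15.1]), 87.9, np.int32(376))
```

View pics/z3.png

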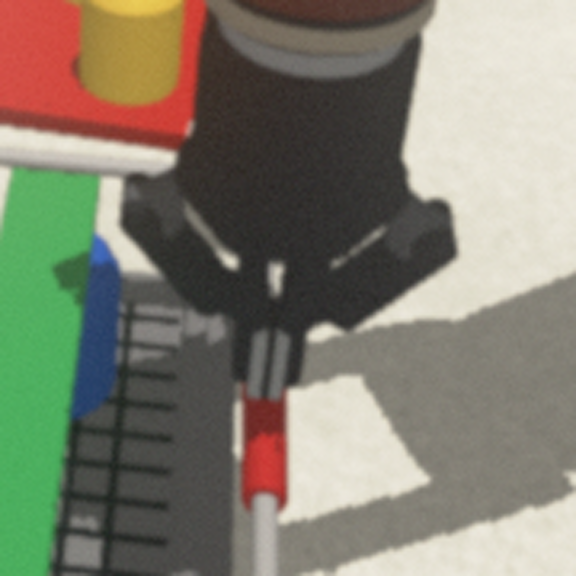

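```bash
python3 - <<'E'
from h import *
c=cap('side'); W=cloud(c)
for v in range(318,372,3): print(v,[tuple(W[v,u].round(0)) for u in (420,424,428)], c['pixels'][v,424])
E
```

```text
318 [(np.float64(415.0), np.float64(264.0), np.float64(191.0)), (np.float64(400.0), np.float64(179.0), np.float64(115.0)), (np.float64(403.0), np.float64(240.0), np.float64(170.0))] [129 126 122]
321 [(np.float64(415.0), np.float64(262.0), np.float64(185.0)), (np.float64(401.0), np.float64(187.0), np.float64(116.0)), (np.float64(403.0), np.float64(246.0), np.float64(171.0))] [88 85 82]
324 [(np.float64(414.0), np.float64(260.0), np.float64(178.0)), (np.float64(407.0), np.float64(239.0), np.float64(159.0)), (np.float64(404.0), np.float64(256.0), np.float64(175.0))] [45 46 43]
327 [(np.float64(413.0), np.float64(258.0), np.float64(171.0)), (np.float64(407.0), np.float64(244.0), np.float64(159.0)), (np.float64(404.0), np.float64(261.0), np.float64(175.0))] [41 41 38]
330 [(np.float64(413.0), np.float64(258.0), np.float64(166.0)), (np.float64(407.0), np.float64(250.0), np.float64(159.0)), (np.float64(403.0), np.float64(259.0), np.float64(168.0))] [46 43 44]
333 [(np.float64(412.0), np.float64(258.0), np.float64(161.0)), (np.float64(407.0), np.float64(254.0), np.float64(158.0)), (np.float
[... 1694 characters left out ...]
 np.float64(264.0), np.float64(121.0)), (np.float64(398.0), np.float64(260.0), np.float64(118.0))] [117  45  42]
363 [(np.float64(409.0), np.float64(268.0), np.float64(119.0)), (np.float64(404.0), np.float64(268.0), np.float64(120.0)), (np.float64(399.0), np.float64(265.0), np.float64(117.0))] [116  45  42]
366 [(np.float64(409.0), np.float64(275.0), np.float64(122.0)), (np.float64(404.0), np.float64(272.0), np.float64(119.0)), (np.float64(399.0), np.float64(270.0), np.float64(117.0))] [172  55  49]
369 [(np.float64(409.0), np.float64(279.0), np.float64(120.0)), (np.float64(405.0), np.float64(279.0), np.float64(121.0)), (np.float64(399.0), np.float64(275.0), np.float64(117.0))] [202  59  53]
```

The shut pads are resting on top of the sleeve. The physical tips are about 27 mm higher than the reported TCP, so I'll open, go 30 mm lower and grip again.

Call:
{"op": "move_arm", "data": {"commands": [[50,0,0,-0.1,0],[50,0,0,0,0],[50,0,0,0,0],[50,0,0,0,0],[50,0,0,0.2,0],[50,0,0,0.2,0],[50,0,0,0.2,0],[50,0,0,0,0],[0,0,0,0,0],[0,0,0,0,0]], "grip_force": 50}}

```text
time_s: 8.0
ee_pos: [405.7, 246.0, 67.4]
orientation: [0.719, 0.695, -0.001, -0.001]
ft_force: [0.9, -0.1, 8.5]
width: 16.4
finger_force: 48.5
```

Call:
{"op": "move_arm", "data": {"commands": [[0,0,0,0,0],[0,0,0,0,0],[0,0,0,0,0],[0,0,0,0,0],[0,0,0,0,0],[0,0,0,0,0],[0,0,0,0,0],[0,0,0,0,0],[0,0,0,0,0],[0,0,0,0,0]]}}

```text
time_s: 9.25
ee_pos: [405.9, 246.1, 67.5]
orientation: [0.719, 0.695, -0.0, -0.0]
ft_force: [-5.3, 0.0, 5.0]
width: 16.6
finger_force: 48.8
```

Call:
{"op": "move_arm", "data": {"commands": [[0,0,0.01,-0.275,0],[0,0,0.031,-0.273,0],[0,0,0.051,-0.27,0],[0,0,0.071,-0.266,0],[0,0,0.091,-0.259,0],[0,0,0.11,-0.252,0],[0,0,0.129,-0.243,0],[0,0,0.147,-0.233,0],[0,0,0.164,-0.221,0],[0,0,0.18,-0.208,0]]}}

```text
time_s: 10.5
ee_pos: [464.6, 244.1, 219.7]
orientation: [0.719, 0.695, -0.0, -0.001]
ft_force: [-7.3, 2.7, 1.9]
width: 16.2
finger_force: 50.4
```

Call:
{"op": "move_arm", "data": {"commands": [[0,0,0.195,-0.194,0],[0,0,0.209,-0.179,0],[0,0,0.222,-0.163,0],[0,0,0.233,-0.146,0],[0,0,0.243,-0.128,0],[0,0,0.252,-0.109,0],[0,0,0.26,-0.09,0],[0,0,0.266,-0.07,0],[0,0,0.27,-0.05,0],[0,0,0.273,-0.03,0]]}}

```text
time_s: 11.75
ee_pos: [612.9, 239.2, 289.6]
orientation: [0.719, 0.695, 0.002, 0.002]
ft_force: [3.0, 2.8, -2.1]
width: 16.6
finger_force: 50.0
```

Call:
{"op": "move_arm", "data": {"commands": [[0,0,0.2,0,0],[0,0,0.1,0,0],[0,0,0,0,0],[30,0,0,0,0],[30,0,0,0,0],[40,0,0,0,0],[40,0,0,0,0],[40,0,0,-0.3,0],[40,0,0,-0.5,0],[40,0,0,-0.5,0]]}}

```text
time_s: 13.0
ee_pos: [627.8, 238.0, 366.2]
orientation: [0.719, 0.695, -0.001, -0.0]
ft_force: [0.4, -0.0, 0.8]
width: 40.0
finger_force: 0.0
```

Call:
{"op": "move_arm", "data": {"commands": [[85,0,-0.5,0,0],[85,0,-0.7,0,0],[85,-0.5,-0.7,0,0],[85,-0.8,-0.53,0,0],[85,-0.9,0,0.3,0],[85,-0.9,0,0.5,0],[85,-0.9,0,0.6,0],[85,-0.9,0,0.6,0],[85,-0.8,0,0.5,0],[85,-0.5,0,0.2,0]]}}

```text
time_s: 14.25
ee_pos: [468.6, -126.1, 204.1]
orientation: [0.719, 0.695, -0.001, -0.002]
ft_force: [0.9, 0.6, -0.8]
width: 84.8
finger_force: 0.0
```

```bash
cat > look.py <<'E'
from h import *
import sys
def T(o,yaw):
    a=np.radians(yaw); ex=np.array([np.cos(a),np.sin(a)]); ey=np.array([-ex[1],ex[0]])
    return lambda p:(round(float((p[:2]-o)@ex),1),round(float((p[:2]-o)@ey),1))
rk=T(np.array([506,244.5]),-1.9); tr=T(np.array([478.7,-237.7]),-7.9)
def look(f=None):
    o=arm.observe(); print('t',o['time_s'],'tcp',o['ee_pos'].round(1),'w',round(o['width'],1),'ff',round(o['finger_force'],1))
    for n in('top','side'):
        c=cap(n)
        for col in('yellow','blue'):
            for r in tops(c,col,68,110): print(n,col,r[0],r[1],'rack',rk(r[0]),'tray',tr(r[0]))
        if n==f: save(c,sys.argv[2])
look(sys.argv[1] if len(sys.argv)>1 else None)
E
python3 look.py top top2.png; python3 - <<'E'
from h import *
c=cap('top'); print(tops(c,'red',200,400,30),tops(c,'green',195,330,30))
E
```

```text
t 14.25 tcp [ 468.6 -126.1  204.1] w 84.8 ff 0.0
top yellow [ 514.5 -246.5   85.4] [53.7 19.7] rack (24.8, -490.4) tray (36.7, -3.8)
top yellow [ 476.6 -112.8   84.6] [26.6 61. ] rack (-17.5, -358.1) tray (-19.2, 123.4)
top yellow [ 483.5 -343.3   85.9] [59.8 37.7] rack (-3.0, -588.2) tray (19.3, -103.9)
top blue [518.9 338.1  99.2] [61.9 62.2] rack (9.8, 94.0) tray (-39.3, 575.9)
top blue [498.6 149.2  99.6] [61.6 62.1] rack (-4.2, -95.5) tray (-33.5, 386.0)
side yellow [ 469.2 -332.7   83.3] [56.9 55.3] rack (-17.6, -578.1) tray (3.6, -95.4)
side yellow [ 493.  -228.9   83.7] [57.8 58. ] rack (2.7, -473.6) tray (13.0, 10.7)
side yellow [ 469.4 -119.1   84. ] [54.8 57.4] rack (-24.5, -364.6) tray (-25.5, 116.2)
side blue [497.2 159.9  97. ] [56.2 55.5] rack (-6.0, -84.8) tray (-36.3, 396.4)
side blue [517.4 345.7  98.6] [56.7 61.6] rack (8.0, 101.5) tray (-41.9, 583.2)
[(array([643.3, 239.7, 341.8]), array([102.2,  17.6]), 88.2, np.int32(727))] [(array([627.5, 239.5, 255.8]), array([288.2,  14.9]), 87.5, np.int32(1523))]
```

View pics/top2.png

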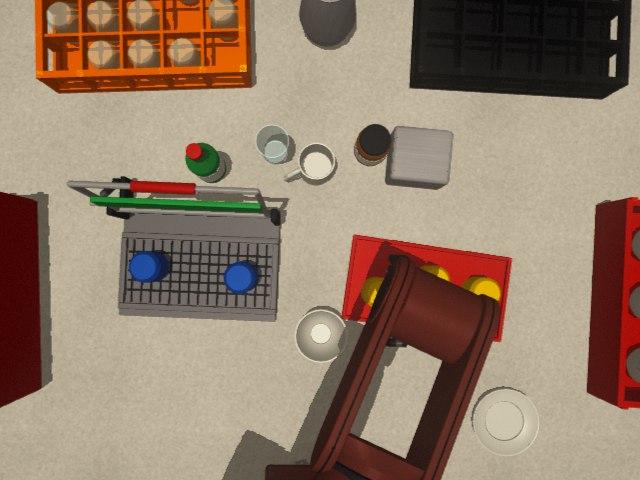

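The hold-down stands open, with the handle at (162,187) and the bar at (175,204). The two blue beakers are at (148,266) and (240,277), and the middle slot is free. Next I'll pick the nearest yellow.

Call:
{"op": "move_arm", "data": {"commands": [[85,-0.04,0.02,0.3,0],[85,0,0,0.6,0],[85,0,0,0.7,0],[85,0,0,0.6,0],[85,0,0,0.4,0],[85,0,0,0.3,0],[85,0,0,0.17,0],[85,0,0,0,0],[40,0,0,0,0],[40,0,0,0,0]], "grip_force": 50}}

```text
time_s: 15.65
ee_pos: [473.1, -127.4, 22.6]
orientation: [0.719, 0.695, 0.0, 0.001]
ft_force: [0.2, -0.5, 4.1]
width: 62.7
finger_force: 55.0
```

Call:
{"op": "move_arm", "data": {"commands": [[40,0,0,0,0],[40,0,0,0,0],[40,0,0,0,0],[40,0,0,0,0],[40,0,0,0,0],[40,0,0,-0.05,0],[40,0,0,-0.15,0],[40,0,0,-0.3,0],[40,0,0,-0.5,0],[40,0,0,-0.5,0]]}}

```text
time_s: 16.9
ee_pos: [471.5, -126.8, 112.2]
orientation: [0.719, 0.695, -0.0, -0.0]
ft_force: [0.2, -0.1, -1.4]
width: 62.6
finger_force: 54.7
```

Call:
{"op": "move_arm", "data": {"commands": [[40,0,0,-0.5,0],[40,0.3,0,-0.38,0],[40,0.6,0.05,0,0],[40,0.8,0.05,0,0],[40,0.9,0.1,0,0],[40,0.9,0.1,0,0],[40,0.9,0.09,0,0],[40,0.8,0,0,0],[40,0.6,0,0,0],[40,0.4,0,0,0]]}}

```text
time_s: 18.15
ee_pos: [507.2, 245.9, 164.2]
orientation: [0.718, 0.696, -0.0, -0.0]
ft_force: [0.3, -0.3, -0.5]
width: 62.8
finger_force: 54.8
```

```bash
python3 look.py
```

```text
t 18.15 tcp [507.2 245.9 164.2] w 62.8 ff 54.8
top yellow [ 494.5 -238.6   86. ] [60.3 60.1] rack (4.5, -483.2) tray (15.8, 1.3)
top yellow [ 472.6 -339.    86.1] [57.  61.4] rack (-14.0, -584.3) tray (7.9, -101.2)
top blue [498.6 149.1  99.6] [61.5 62. ] rack (-4.2, -95.6) tray (-33.5, 385.9)
side yellow [ 457.4 -329.7   83. ] [55.6 32.6] rack (-29.5, -575.5) tray (-8.5, -94.1)
side blue [470.7 163.3  89.4] [24.9  7.6] rack (-32.6, -82.3) tray (-63.0, 396.1)
side blue [517.3 345.5  98.5] [61.1 57.8] rack (7.9, 101.3) tray (-41.9, 583.0)
```

Call:
{"op": "move_arm", "data": {"commands": [[40,0,0,0.3,0],[40,0,0,0.5,0],[40,0,0,0.5,0],[40,0,0,0.4,0],[40,0,0,0.2,0],[40,0,0,0.13,0],[40,0,0,0.06,0],[40,0,0,0.04,0],[40,0,0,0,0],[40,0,0,0,0]]}}

```text
time_s: 19.5
ee_pos: [508.1, 244.3, 36.7]
orientation: [0.719, 0.695, 0.0, 0.0]
ft_force: [0.6, -0.2, 0.2]
width: 62.3
finger_force: 54.9
```

Call:
{"op": "move_arm", "data": {"commands": [[40,0,0,0.03,0],[85,0,0,0,0],[85,0,0,0,0],[85,0,0,0,0],[85,0,0,0,0],[85,0,0,-0.3,0],[85,0,0,-0.5,0],[85,0,0,-0.6,0],[85,0,0,-0.6,0],[85,0,0,-0.4,0]]}}

```text
time_s: 20.75
ee_pos: [508.7, 244.4, 182.1]
orientation: [0.719, 0.695, 0.002, 0.001]
ft_force: [-0.2, -0.6, -0.5]
width: 85.0
finger_force: 0.0
```

```bash
python3 look.py
```

```text
t 20.75 tcp [508.7 244.4 182.1] w 85.0 ff 0.0
top yellow [508.1 236.4  99.2] [61.7 54.5] rack (2.4, -8.0) tray (-36.0, 473.6)
top yellow [ 494.5 -238.4   85.9] [60.3 59.9] rack (4.5, -483.0) tray (15.7, 1.5)
top yellow [ 471.9 -339.4   86. ] [59.2 61.2] rack (-14.7, -584.7) tray (7.2, -101.7)
top blue [498.7 149.3  99.5] [62.  61.3] rack (-4.1, -95.4) tray (-33.4, 386.1)
side yellow [ 458.3 -333.2   83.6] [35.2 58.5] rack (-28.5, -579.0) tray (-7.1, -97.4)
side yellow [ 468.9 -231.    79.4] [11.6 38.9] rack (-21.3, -476.5) tray (-10.6, 5.3)
side yellow [508.5 249.9  97.6] [57.5 60.1] rack (2.3, 5.5) tray (-37.5, 487.1)
side blue [495.3 164.1  94.9] [58.1 45. ] rack (-8.0, -80.7) tray (-38.8, 400.3)
side blue [517.3 345.9  98.5] [61.  57.1] rack (7.9, 101.7) tray (-42.0, 583.4)
```

Call:
{"op": "move_arm", "data": {"commands": [[85,-0.5,-0.06,0,0],[85,-0.7,-0.06,0,0],[85,-0.39,0,0.2,0],[85,0,0,0.5,0],[85,0,0,0.6,0],[85,0,0,0.5,0],[85,0,0,0.4,0],[85,0,0,0.25,0],[40,0,0,0,0],[40,0,0,0,0]]}}

```text
time_s: 22.1
ee_pos: [498.1, 149.1, 32.3]
orientation: [0.719, 0.695, 0.001, 0.0]
ft_force: [-0.4, -0.4, -0.8]
width: 62.5
finger_force: 54.7
```

Call:
{"op": "move_arm", "data": {"commands": [[40,0,0,0,0],[40,0,0,0,0],[40,0,0,0,0],[40,0,0,-0.1,0],[40,0,0,-0.3,0],[40,0,0,-0.5,0],[40,0,0,-0.6,0],[40,0,0,-0.5,0],[40,0,0,-0.2,0],[40,0,0,0,0]]}}

```text
time_s: 23.35
ee_pos: [497.9, 149.1, 164.5]
orientation: [0.719, 0.695, 0.001, 0.001]
ft_force: [-0.4, -0.8, -2.0]
width: 62.2
finger_force: 55.0
```

Call:
{"op": "move_arm", "data": {"commands": [[40,-0.4,0,0,0],[40,-0.7,0.03,0,0],[40,-0.85,0.04,0,0],[40,-0.9,0,0,0],[40,-0.8,0,0,0],[40,-0.6,0,0,0],[40,-0.4,0,0,0],[40,-0.06,0,0.2,0],[40,0,0,0.4,0],[40,0,0,0.5,0]]}}

```text
time_s: 24.6
ee_pos: [491.5, -132.6, 95.3]
orientation: [0.719, 0.695, -0.0, -0.001]
ft_force: [0.0, 0.4, -2.5]
width: 63.0
finger_force: 55.0
```

```bash
python3 look.py
```

```text
t 24.6 tcp [ 491.5 -132.6   95.3] w 63.0 ff 55.0
top yellow [507.7 240.6  99.4] [61.7 62.8] rack (1.8, -3.8) tray (-37.0, 477.7)
top yellow [ 471.4 -344.1   86.4] [50.5 61.3] rack (-15.1, -589.4) tray (7.4, -106.4)
top blue [518.8 337.7  99.3] [61.7 62.6] rack (9.7, 93.6) tray (-39.4, 575.5)
side yellow [ 477.1 -313.    83.8] [24.5 43.8] rack (-10.4, -558.2) tray (8.8, -74.8)
side yellow [507.7 249.3  97.6] [57.8 60.9] rack (1.5, 4.9) tray (-38.2, 486.4)
side blue [518.1 345.6  98.5] [57.9 60.6] rack (8.7, 101.4) tray (-41.1, 583.2)
```

Call:
{"op": "move_arm", "data": {"commands": [[40,0,0,0.45,0],[40,0,0,0.4,0],[40,0,0,0.25,0],[40,0,0,0.12,0],[40,0,0,0.04,0],[40,0,0,0.02,0],[40,0,0,0,0],[85,0,0,0,0],[85,0,0,0,0],[85,0,0,0,0]]}}

```text
time_s: 25.95
ee_pos: [492.3, -133.7, 20.8]
orientation: [0.719, 0.695, 0.0, 0.0]
ft_force: [0.3, -0.2, 0.4]
width: 85.0
finger_force: 0.0
```

Call:
{"op": "move_arm", "data": {"commands": [[85,0,0,0,0],[85,0,0,-0.2,0],[85,0,0,-0.4,0],[85,0,0,-0.6,0],[85,0,0,-0.6,0],[85,0,0,-0.6,0],[85,0,0,0,0],[85,-0.5,0,0,0],[85,-0.7,0,0,0],[85,-0.5,0,0,0]]}}

```text
time_s: 27.2
ee_pos: [488.0, -236.6, 163.9]
orientation: [0.719, 0.695, -0.0, -0.0]
ft_force: [0.7, 0.9, -0.5]
width: 85.1
finger_force: 0.0
```

```bash
python3 look.py
```

```text
t 27.2 tcp [ 488.  -236.6  163.9] w 85.1 ff 0.0
top yellow [507.7 240.5  99.1] [61.5 62.4] rack (1.8, -3.9) tray (-37.0, 477.6)
top yellow [ 495.4 -236.    85.7] [55.2 61.8] rack (5.3, -480.6) tray (16.3, 4.0)
top blue [518.8 337.5  99. ] [61.8 63.6] rack (9.7, 93.4) tray (-39.3, 575.3)
top blue [ 493.6 -130.7   85.9] [60.2 59.4] rack (0.0, -375.4) tray (0.1, 108.0)
side yellow [ 474.  -260.    83.7] [128.1  56.8] rack (-15.3, -505.3) tray (-1.6, -22.7)
side yellow [507.2 248.9  97.5] [58.1 59.3] rack (1.1, 4.4) tray (-38.7, 485.9)
side blue [ 490.9 -123.8   85.2] [51.1 56.3] rack (-2.9, -368.6) tray (-3.6, 114.5)
side blue [518.2 345.7  98.6] [57.4 60.8] rack (8.8, 101.5) tray (-41.1, 583.3)
```

```bash
python3 - <<'E'
from h import *
c=cap('side'); i=cv2.cvtColor(c['pixels'],cv2.COLOR_RGB2BGR)[130:330,270:490]; cv2.imwrite('pics/z4.png',cv2.resize(i,None,fx=2.8,fy=2.8,interpolation=2))
W=cloud(c);m=masks(c['pixels'])['yellow']&(W[...,2]>80)&(W[...,2]<90); 
for lo,hi in((-400,-285),(-285,-200)):
    P=W[m&(W[...,1]>lo)&(W[...,1]<hi)]; print(len(P),P.min(0).round(),P.max(0).round())
E
```

```text
124 [ 432. -319.   82.] [ 483. -286.   88.]
396 [ 434. -285.   80.] [ 522. -203.   88.]
```

View pics/z4.png

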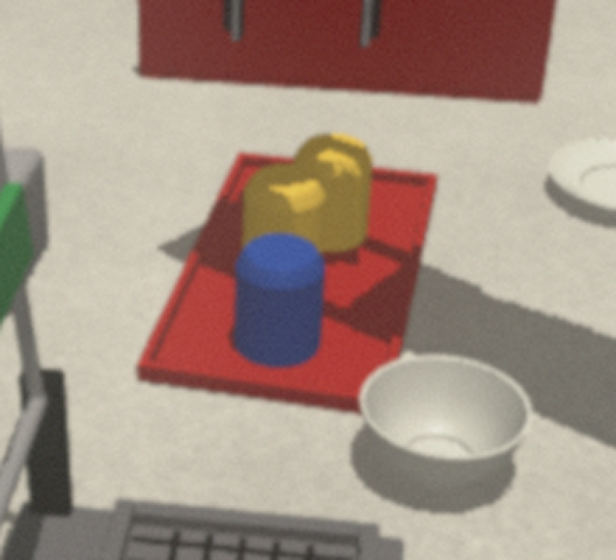

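The side crop shows the third yellow knocked against the middle one, at about (335,190) in the crop. I'll move aside to get a clear top view.

Call:
{"op": "move_arm", "data": {"commands": [[85,0.4,0,0,0],[85,0.7,0,0,0],[85,0.9,0,0,0],[85,0.9,0,0,0],[85,0.9,0,0,0],[85,0.7,0,0,0],[85,0.5,0,0,0],[85,0,0,0,0],[85,0,0,0,0],[85,0,0,0,0]]}}

```text
time_s: 28.6
ee_pos: [498.5, 63.5, 164.4]
orientation: [0.719, 0.695, -0.0, -0.0]
ft_force: [-0.7, 0.0, -0.0]
width: 85.0
finger_force: 0.0
```

```bash
python3 look.py
```

```text
t 28.6 tcp [498.5  63.5 164.4] w 85.0 ff 0.0
top yellow [507.7 240.4  99.1] [61.7 62.6] rack (1.8, -4.0) tray (-37.0, 477.5)
top yellow [ 477.5 -266.9   85.9] [127.8  62. ] rack (-11.5, -512.1) tray (2.8, -29.1)
top blue [518.9 338.1  99.3] [61.8 62. ] rack (9.8, 94.0) tray (-39.3, 575.9)
top blue [ 493.6 -130.5   86.2] [60.3 59.5] rack (0.0, -375.2) tray (0.0, 108.2)
side yellow [ 437.6 -294.6   85.5] [16.5 42. ] rack (-50.5, -541.1) tray (-32.9, -62.0)
side yellow [ 488.  -237.1   82.9] [75.4 56.9] rack (-2.0, -481.9) tray (9.1, 1.9)
side yellow [507.6 249.3  97.8] [57.6 60.5] rack (1.4, 4.9) tray (-38.3, 486.4)
side blue [ 489.5 -122.9   85. ] [54.1 52.3] rack (-4.3, -367.7) tray (-5.1, 115.2)
side blue [518.1 345.8  98.5] [57.2 60.3] rack (8.7, 101.6) tray (-41.2, 583.4)
```

Call:
{"op": "move_arm", "data": {"commands": [[85,-0.4,0,0,0],[85,-0.7,0.05,0,0],[85,-0.9,0.06,0,0],[85,-0.9,0,0,0],[85,-0.9,0,0,0],[85,-0.73,0,0,0],[85,-0.5,0,0,0],[85,0,0,0.2,0],[85,0,0,0.4,0],[85,0,0,0.4,0]]}}

```text
time_s: 29.95
ee_pos: [494.7, -236.9, 103.2]
orientation: [0.719, 0.695, 0.0, -0.0]
ft_force: [0.2, -0.1, -0.3]
width: 84.7
finger_force: 0.0
```

Call:
{"op": "move_arm", "data": {"commands": [[85,0,0,0.4,0],[85,0,0,0.4,0],[85,0,0,0.35,0],[85,0,0,0.2,0],[85,0,0,0.05,0],[85,0,0,0,0],[40,0,0,0,0],[40,0,0,0,0],[40,0,0,0,0],[40,0,0,0,0]]}}

```text
time_s: 31.2
ee_pos: [496.3, -238.3, 22.0]
orientation: [0.719, 0.695, 0.0, 0.001]
ft_force: [-1.2, 0.6, 6.4]
width: 62.2
finger_force: 55.2
```

Call:
{"op": "move_arm", "data": {"commands": [[40,0,0,0,0],[40,0,0,-0.1,0],[40,0,0,-0.3,0],[40,0,0,-0.5,0],[40,0,0,-0.5,0],[40,0,0,-0.5,0],[40,0,0,-0.3,0],[40,0,0,-0.2,0],[40,0,0,0,0],[40,0,0,0,0]]}}

```text
time_s: 32.45
ee_pos: [494.5, -237.1, 163.2]
orientation: [0.719, 0.695, -0.0, -0.001]
ft_force: [-0.1, -0.1, -0.9]
width: 62.4
finger_force: 54.8
```

Call:
{"op": "move_arm", "data": {"commands": [[40,0.3,0,0,0],[40,0.6,-0.04,0,0],[40,0.8,-0.04,0,0],[40,0.9,0,0,0],[40,0.9,0,0,0],[40,0.9,0,0,0],[40,0.9,0,0,0],[40,0.7,0,0,0],[40,0.36,0,0,0],[40,0,0,0,0]]}}

```text
time_s: 33.7
ee_pos: [501.8, 146.1, 163.7]
orientation: [0.718, 0.696, -0.001, -0.001]
ft_force: [-0.6, -0.4, -1.2]
width: 62.3
finger_force: 54.8
```

```bash
python3 look.py
```

```text
t 33.7 tcp [501.8 146.1 163.7] w 62.3 ff 54.8
top yellow [ 458.9 -294.8   86. ] [60.7 59. ] rack (-29.2, -540.6) tray (-11.8, -59.3)
top blue [522.8 357.2  99.3] [25.2 58.6] rack (13.1, 113.2) tray (-38.1, 595.3)
top blue [ 493.7 -130.5   86.1] [59.1 59.5] rack (0.1, -375.2) tray (0.1, 108.2)
side yellow [ 447.8 -293.8   85.2] [34.7 49.2] rack (-40.3, -539.9) tray (-22.9, -59.8)
side yellow [506.4 248.6  97.5] [60.6 58.5] rack (0.3, 4.1) tray (-39.4, 485.5)
side blue [ 498.8 -115.4   85.4] [28.  45.6] rack (4.7, -359.9) tray (3.1, 123.9)
side blue [517.6 345.7  98.5] [58.1 59.4] rack (8.2, 101.5) tray (-41.7, 583.2)
```

Call:
{"op": "move_arm", "data": {"commands": [[40,0,0,0.3,0],[40,0,0,0.5,0],[40,0,0,0.5,0],[40,0,0,0.4,0],[40,0,0,0.2,0],[40,0,0,0.13,0],[40,0,0,0.06,0],[40,0,0,0.04,0],[40,0,0,0.03,0],[40,0,0,0,0]]}}

```text
time_s: 35.05
ee_pos: [503.8, 144.1, 36.0]
orientation: [0.719, 0.695, 0.0, 0.0]
ft_force: [-2.1, 0.1, 5.0]
width: 62.4
finger_force: 55.4
```

Call:
{"op": "move_arm", "data": {"commands": [[85,0,0,0,0],[85,0,0,0,0],[85,0,0,0,0],[85,0,0,0,0],[85,0,0,-0.3,0],[85,0,0,-0.5,0],[85,0,0,-0.6,0],[85,0,0,-0.6,0],[85,0,0,-0.4,0],[85,0,0,0,0]]}}

```text
time_s: 36.3
ee_pos: [505.1, 144.3, 182.5]
orientation: [0.719, 0.695, 0.003, 0.002]
ft_force: [-0.5, 0.7, 0.9]
width: 85.1
finger_force: 0.0
```

```bash
python3 look.py
```

```text
t 36.3 tcp [505.1 144.3 182.5] w 85.1 ff 0.0
top yellow [506.1 117.5  95.5] [52.3 14.4] rack (4.3, -126.9) tray (-21.7, 355.6)
top yellow [ 459.  -294.6   86. ] [60.2 59.4] rack (-29.1, -540.4) tray (-11.7, -59.1)
top blue [523.5 360.4  98.9] [16.9 50.3] rack (13.6, 116.4) tray (-37.8, 598.6)
top blue [ 493.6 -130.8   86. ] [60.1 59.7] rack (0.0, -375.5) tray (0.1, 107.9)
side yellow [ 448.5 -268.7   77.4] [25. 29.] rack (-40.5, -514.8) tray (-25.7, -34.9)
side yellow [501.8 151.6  96.3] [57.3 55.4] rack (-1.1, -93.0) tray (-30.6, 388.8)
side yellow [507.5 249.2  97.9] [58.4 60.4] rack (1.3, 4.7) tray (-38.4, 486.2)
side blue [ 489.2 -122.6   84.9] [54.9 52.8] rack (-4.6, -367.5) tray (-5.4, 115.5)
side blue [518.  346.2  98.6] [57.6 60.2] rack (8.6, 102.0) tray (-41.3, 583.8)
```

Call:
{"op": "move_arm", "data": {"commands": [[85,0.4,0,0,0],[85,0.7,0.06,0,0],[85,0.8,0.06,0,0],[85,0.8,0,0,0],[85,0.53,0,0,0],[85,0,0,0.3,0],[85,0,0,0.5,0],[85,0,0,0.6,0],[85,0,0,0.6,0],[85,0,0,0.45,0]]}}

```text
time_s: 37.65
ee_pos: [514.5, 334.9, 27.7]
orientation: [0.719, 0.695, -0.003, -0.001]
ft_force: [-0.1, -0.0, 0.2]
width: 85.1
finger_force: 0.0
```

Call:
{"op": "move_arm", "data": {"commands": [[85,0,0,0,0],[40,0,0,0,0],[40,0,0,0,0],[40,0,0,0,0],[40,0,0,0,0],[40,0,0,-0.1,0],[40,0,0,-0.4,0],[40,0,0,-0.6,0],[40,0,0,-0.6,0],[40,0,0,-0.5,0]]}}

```text
time_s: 38.9
ee_pos: [516.6, 337.5, 165.3]
orientation: [0.719, 0.695, 0.0, -0.0]
ft_force: [-0.9, 0.1, -2.1]
width: 62.2
finger_force: 55.0
```

Call:
{"op": "move_arm", "data": {"commands": [[40,-0.4,0,0,0],[40,-0.7,-0.05,0,0],[40,-0.9,-0.05,0,0],[40,-0.9,0,0,0],[40,-0.9,0,0,0],[40,-0.9,0,0,0],[40,-0.9,0,0,0],[40,-0.9,0,0,0],[40,-0.9,0,0,0],[40,-0.9,0,0,0]]}}

```text
time_s: 40.15
ee_pos: [491.9, -161.9, 162.1]
orientation: [0.719, 0.695, -0.001, -0.001]
ft_force: [0.9, -0.1, -0.9]
width: 62.4
finger_force: 55.0
```

Call:
{"op": "move_arm", "data": {"commands": [[40,-0.6,0,0,0],[40,-0.3,0,0,0],[40,0,0,0.2,0],[40,0,0,0.4,0],[40,0,0,0.5,0],[40,0,0,0.2,0],[40,0,0,0,0],[40,0,0,0,0],[40,0,0,0,0],[40,0,0,0,0]]}}

```text
time_s: 41.4
ee_pos: [492.9, -214.4, 86.8]
orientation: [0.719, 0.695, 0.0, 0.001]
ft_force: [0.1, 0.6, -1.4]
width: 62.3
finger_force: 55.1
```

```bash
python3 look.py
```

```text
t 41.4 tcp [ 492.9 -214.4   86.8] w 62.3 ff 55.1
top yellow [507.7 240.6  99.3] [61.6 63.2] rack (1.8, -3.8) tray (-37.0, 477.7)
top yellow [504.6 141.1  99.5] [61.6 62.8] rack (2.0, -103.4) tray (-26.4, 378.8)
top blue [ 493.7 -130.8   85.9] [59.9 60.1] rack (0.1, -375.5) tray (0.2, 107.9)
side yellow [ 439.3 -283.6   80.1] [52.9 22.9] rack (-49.2, -530.0) tray (-32.7, -50.9)
side yellow [501.6 151.   96.7] [58.  56.5] rack (-1.3, -93.6) tray (-30.7, 388.2)
side yellow [507.6 249.2  97.7] [57.7 60.8] rack (1.4, 4.8) tray (-38.3, 486.3)
side blue [ 490.8 -122.7   84.8] [54.6 53.5] rack (-3.0, -367.5) tray (-3.8, 115.6)
```

Call:
{"op": "move_arm", "data": {"commands": [[40,0,0,0.4,0],[40,0,0,0.35,0],[40,0,0,0.2,0],[40,0,0,0.1,0],[40,0,0,0.06,0],[40,0,0,0.02,0],[40,0,0,0,0],[85,0,0,0,0],[85,0,0,0,0],[85,0,0,0,0]]}}

```text
time_s: 42.75
ee_pos: [492.4, -214.1, 18.1]
orientation: [0.719, 0.695, 0.0, 0.0]
ft_force: [0.2, 0.3, -0.0]
width: 84.7
finger_force: 0.0
```

Call:
{"op": "move_arm", "data": {"commands": [[85,0,0,0,0],[85,0,0,-0.2,0],[85,0,0,-0.4,0],[85,0,0,-0.6,0],[85,0,0,-0.6,0],[85,0,0,-0.6,0],[85,0,0,0,0],[85,0,0,0,0],[85,0,0,0,0],[85,0,0,0,0]]}}

```text
time_s: 44.0
ee_pos: [491.7, -213.7, 160.9]
orientation: [0.719, 0.695, -0.0, -0.001]
ft_force: [-0.9, 0.3, 0.4]
width: 85.1
finger_force: 0.0
```

```bash
python3 look.py
```

```text
t 44.0 tcp [ 491.7 -213.7  160.9] w 85.1 ff 0.0
top yellow [507.9 240.1  99.5] [62.1 62.1] rack (2.0, -4.3) tray (-36.7, 477.3)
top yellow [504.6 141.3  99.4] [61.7 62.4] rack (2.0, -103.2) tray (-26.4, 379.0)
top blue [ 493.6 -130.5   86. ] [60.2 59.7] rack (0.0, -375.2) tray (0.0, 108.2)
top blue [ 494.4 -206.    85.9] [48.8 59.8] rack (3.3, -450.6) tray (11.2, 33.6)
side yellow [ 455.8 -286.6   83.7] [60.8 54.3] rack (-32.6, -532.5) tray (-16.0, -51.6)
side yellow [501.6 150.9  96.5] [58.9 57. ] rack (-1.3, -93.7) tray (-30.7, 388.1)
side yellow [507.2 249.2  97.6] [58.1 60.2] rack (1.0, 4.7) tray (-38.7, 486.2)
side blue [ 481.2 -196.6   84.8] [35.7 30.5] rack (-10.2, -441.7) tray (-3.2, 41.1)
side blue [ 487.4 -139.1   84.9] [85.6 54.5] rack (-5.9, -384.0) tray (-4.9, 98.9)
```

Call:
{"op": "move_arm", "data": {"commands": [[85,-0.5,-0.2,0,0],[85,-0.57,-0.2,0,0],[85,-0.3,-0.1,0,0],[85,0,0,0.3,0],[85,0,0,0.6,0],[85,0,0,0.6,0],[85,0,0,0.5,0],[85,0,0,0.3,0],[85,0,0,0.05,0],[85,0,0,0,0]]}}

```text
time_s: 45.35
ee_pos: [460.2, -295.3, 21.6]
orientation: [0.719, 0.695, 0.0, 0.0]
ft_force: [0.6, -0.7, -0.1]
width: 85.0
finger_force: 0.0
```

Call:
{"op": "move_arm", "data": {"commands": [[40,0,0,0,0],[40,0,0,0,0],[40,0,0,0,0],[40,0,0,0,0],[40,0,0,-0.1,0],[40,0,0,-0.4,0],[40,0,0,-0.6,0],[40,0,0,-0.6,0],[40,0,0,-0.5,0],[40,0,0,-0.2,0]]}}

```text
time_s: 46.6
ee_pos: [460.4, -295.9, 167.3]
orientation: [0.719, 0.695, 0.0, 0.002]
ft_force: [-0.7, -0.7, -2.1]
width: 62.5
finger_force: 55.2
```

Call:
{"op": "move_arm", "data": {"commands": [[40,0.4,0,0,0],[40,0.7,0.06,0,0],[40,0.9,0.1,0,0],[40,0.9,0.1,0,0],[40,0.9,0.1,0,0],[40,0.9,0.1,0,0],[40,0.9,0,0,0],[40,0.9,0,0,0],[40,0.9,0,0,0],[40,0.9,0,0,0]]}}

```text
time_s: 47.85
ee_pos: [501.5, 203.9, 163.1]
orientation: [0.719, 0.695, -0.001, -0.001]
ft_force: [1.6, -0.6, -2.0]
width: 62.3
finger_force: 55.1
```

Call:
{"op": "move_arm", "data": {"commands": [[40,0.9,0,0,0],[40,0.7,0,0,0],[40,0.5,0,0,0],[40,0.26,0,0,0],[40,0,0,0.2,0],[40,0,0,0.4,0],[40,0,0,0,0],[40,0,0,0,0],[40,0,0,0,0],[40,0,0,0,0]]}}

```text
time_s: 49.1
ee_pos: [509.2, 343.2, 130.1]
orientation: [0.719, 0.695, 0.001, 0.0]
ft_force: [-0.3, -0.7, -1.3]
width: 62.6
finger_force: 55.2
```

```bash
python3 look.py
```

```text
t 49.1 tcp [509.2 343.2 130.1] w 62.6 ff 55.2
top yellow [507.8 240.4  99.3] [61.9 62.4] rack (1.9, -4.0) tray (-36.9, 477.6)
top yellow [504.6 141.5  99.6] [61.6 63.1] rack (2.0, -103.0) tray (-26.5, 379.2)
top blue [ 493.7 -130.6   86. ] [60.3 59.5] rack (0.1, -375.3) tray (0.1, 108.1)
top blue [ 494.3 -210.7   86.1] [60.1 58.5] rack (3.4, -455.3) tray (11.7, 28.9)
side blue [ 470.3 -202.6   83.2] [11.  36.4] rack (-20.9, -448.0) tray (-13.1, 33.6)
side blue [ 468.9 -126.3   83.6] [12.4 38.8] rack (-24.8, -371.8) tray (-25.0, 109.0)
```

Call:
{"op": "move_arm", "data": {"commands": [[40,0,0,0.3,0],[40,0,0,0.5,0],[40,0,0,0.4,0],[40,0,0,0.2,0],[40,0,0,0.1,0],[40,0,0,0.05,0],[40,0,0,0.03,0],[40,0,0,0,0],[85,0,0,0,0],[85,0,0,0,0]]}}

```text
time_s: 50.45
ee_pos: [509.3, 343.5, 35.1]
orientation: [0.719, 0.695, 0.001, 0.0]
ft_force: [0.1, 0.1, -0.3]
width: 85.3
finger_force: 0.0
```

Call:
{"op": "move_arm", "data": {"commands": [[85,0,0,0,0],[85,0,0,0,0],[85,0,0,-0.3,0],[85,0,0,-0.5,0],[85,0,0,-0.7,0],[85,0,0,-0.7,0],[85,0,0,-0.7,0],[85,-0.3,-0.3,-0.7,0],[85,-0.5,-0.3,-0.7,0],[85,-0.6,-0.4,-0.5,0]]}}

```text
time_s: 51.7
ee_pos: [445.7, 260.7, 326.0]
orientation: [0.719, 0.695, 0.002, 0.001]
ft_force: [0.8, -0.9, -0.6]
width: 84.8
finger_force: 0.0
```

```bash
python3 look.py; python3 - <<'E'
from h import *
for n in('top','side'):
    c=cap(n); print(tops(c,'red',200,400,30),tops(c,'green',195,330,30))
E
```

```text
t 51.7 tcp [445.7 260.7 326. ] w 84.8 ff 0.0
top yellow [517.2 334.4  98.5] [63.4 44. ] rack (8.2, 90.2) tray (-40.5, 572.0)
top yellow [507.7 240.3  99.1] [61.6 62.2] rack (1.8, -4.1) tray (-37.0, 477.4)
top yellow [504.6 141.5  99.5] [61.6 62.7] rack (2.0, -103.0) tray (-26.5, 379.2)
top blue [ 493.6 -130.4   85.9] [60.2 59.6] rack (0.0, -375.1) tray (0.0, 108.3)
top blue [ 493.3 -210.7   86.2] [58.1 58.9] rack (2.4, -455.4) tray (10.8, 28.8)
side yellow [503.  151.2  96.8] [56.4 57.3] rack (0.1, -93.3) tray (-29.4, 388.5)
side yellow [507.1 249.   97.8] [57.9 61.4] rack (1.0, 4.5) tray (-38.8, 486.0)
side yellow [509.  349.4  98.5] [57.6 63.4] rack (-0.5, 104.9) tray (-50.7, 585.7)
side blue [ 490.4 -163.1   85. ] [ 51.6 132.6] rack (-2.1, -407.9) tray (1.3, 75.5)
[(array([643.4, 239.8, 341.7]), array([101.4,  17.8]), 87.5, np.int32(726))] [(array([627.4, 239.6, 255.8]), array([288.7,  15.2]), 87.5, np.int32(1468))]
[(array([640.7, 242.1, 340.8]), array([102.2,  14.9]), 88.0, np.int32(761))] [(array([  47.1, -857.9,  241.2]), array([ 32.2, 374.9]), 89.9, np.int32(4018)), (array([627. , 262.2, 256.8]), array([249.7,   9.5]), 87.1, np.int32(693))]
```

Call:
{"op": "move_arm", "data": {"commands": [[50,-0.1,0,-0.4,0],[50,-0.14,0,-0.37,0],[50,0,0.3,0,0],[50,0,0.5,0,0],[50,0,0.6,0,0],[50,0,0.6,0,0],[50,0,0.6,0,0],[50,0,0.4,0,0],[50,0,0.3,0,0],[50,0,0,0,0]]}}

```text
time_s: 53.15
ee_pos: [643.8, 240.4, 365.2]
orientation: [0.719, 0.695, -0.002, -0.001]
ft_force: [-1.0, -0.6, -1.2]
width: 50.1
finger_force: 0.0
```

Call:
{"op": "move_arm", "data": {"commands": [[50,0,0,0.3,0],[50,0,0,0.4,0],[50,0,0,0.35,0],[50,0,0,0.25,0],[50,0,0,0.05,0],[0,0,0,0,0],[0,0,0,0,0],[0,0,0,0,0],[0,0,0,0,0],[0,0,0,0,0]], "grip_force": 50}}

```text
time_s: 54.4
ee_pos: [643.2, 240.3, 288.8]
orientation: [0.719, 0.695, 0.001, 0.0]
ft_force: [-5.0, 0.2, 6.6]
width: 16.5
finger_force: 49.0
```

Call:
{"op": "move_arm", "data": {"commands": [[0,0,-0.275,-0.011,0],[0,0,-0.275,0.009,0],[0,0,-0.273,0.03,0],[0,0,-0.27,0.05,0],[0,0,-0.266,0.07,0],[0,0,-0.26,0.09,0],[0,0,-0.252,0.109,0],[0,0,-0.243,0.128,0],[0,0,-0.233,0.146,0],[0,0,-0.222,0.163,0]]}}

```text
time_s: 55.65
ee_pos: [488.8, 245.5, 241.5]
orientation: [0.719, 0.695, 0.001, 0.0]
ft_force: [-3.4, -0.9, 4.5]
width: 16.2
finger_force: 49.4
```

Call:
{"op": "move_arm", "data": {"commands": [[0,0,-0.209,0.179,0],[0,0,-0.195,0.194,0],[0,0,-0.18,0.208,0],[0,0,-0.164,0.221,0],[0,0,-0.147,0.233,0],[0,0,-0.129,0.243,0],[0,0,-0.11,0.252,0],[0,0,-0.091,0.259,0],[0,0,-0.071,0.266,0],[0,0,-0.051,0.27,0]]}}

```text
time_s: 56.9
ee_pos: [407.9, 248.0, 99.6]
orientation: [0.719, 0.695, -0.0, -0.0]
ft_force: [-2.6, 2.0, -5.0]
width: 16.6
finger_force: 49.0
```

Call:
{"op": "move_arm", "data": {"commands": [[0,0,-0.02,0.13,0],[0,0,-0.01,0.12,0],[0,0,-0.01,0.1,0],[0,0,0,0.08,0],[0,0,0,0.06,0],[0,0,0,0.03,0],[0,0,0,0,0],[0,0,0,0,0],[0,0,0,0,0],[0,0,0,0,0]]}}

```text
time_s: 58.15
ee_pos: [405.9, 248.1, 69.8]
orientation: [0.719, 0.695, -0.0, -0.0]
ft_force: [-4.4, 4.0, -5.9]
width: 16.6
finger_force: 49.1
```

```bash
python3 - <<'E'
from h import *
for n in('top','side'):
    c=cap(n); print(tops(c,'red',90,160,30)[-1],tops(c,'green',95,150,30))
E
```

```text
(array([405.6, 215.5, 122.4]), array([37.8, 16. ]), 89.1, np.int32(163)) [(array([727. , 220.7, 129.6]), array([54.7, 59.9]), 49.2, np.int32(553)), (array([506.1, 244.8, 112.1]), array([279.6,  43.6]), 88.1, np.int32(3200))]
(array([405.3, 256. , 122.3]), array([90.7, 16.6]), 88.3, np.int32(644)) [(array([504.8, 244.6, 111.6]), array([274.6,  43.1]), 88.0, np.int32(4865))]
```

Almost down, about 2.5 mm short. I'll lower the rest gently, release and withdraw upward.

Call:
{"op": "move_arm", "data": {"commands": [[0,0,0,0.03,0],[0,0,0,0.02,0],[0,0,0,0,0],[20,0,0,0,0],[30,0,0,0,0],[40,0,0,0,0],[50,0,0,0,0],[50,0,0,0,0],[50,0,0,-0.2,0],[50,0,0,-0.4,0]]}}

```text
time_s: 59.5
ee_pos: [405.2, 247.7, 102.8]
orientation: [0.719, 0.695, -0.001, -0.0]
ft_force: [0.2, -0.3, 0.4]
width: 50.0
finger_force: 0.0
```

Call:
{"op": "move_arm", "data": {"commands": [[50,0,0,-0.6,0],[50,0,0,-0.7,0],[50,0,0,-0.7,0],[50,-0.4,0,-0.4,0],[50,-0.7,0,0,0],[50,-0.9,0,0,0],[50,-0.9,0,0,0],[50,-0.7,0,0,0],[50,-0.4,0,0,0],[50,0,0,0,0]]}}

```text
time_s: 60.75
ee_pos: [398.0, 7.0, 247.6]
orientation: [0.72, 0.694, 0.0, 0.001]
ft_force: [0.3, 0.7, 0.1]
width: 50.0
finger_force: 0.0
```

```bash
python3 look.py side side9.png; python3 - <<'E'
from h import *
for n in('top','side'):
    c=cap(n); print(tops(c,'red',90,160,30)[-1],tops(c,'green',95,150,30))
E
```

```text
t 60.75 tcp [398.    7.  247.6] w 50.0 ff 0.0
top yellow [536.2 339.1  94.8] [41.3  9.6] rack (27.0, 95.5) tray (-22.3, 579.2)
top yellow [533.5 240.7  95.6] [10.2 47.3] rack (27.6, -2.9) tray (-11.5, 481.4)
top yellow [530.4 140.6  95.4] [10.1 44.4] rack (27.8, -103.0) tray (-0.8, 381.8)
top yellow [482.2 341.1  94.9] [ 8.5 34.4] rack (-27.0, 95.8) tray (-76.1, 573.8)
top blue [ 493.6 -130.4   85.7] [60.2 59.9] rack (0.0, -375.1) tray (0.0, 108.3)
top blue [ 494.4 -210.5   86. ] [59.9 58.9] rack (3.5, -455.1) tray (11.8, 29.1)
side yellow [528.  154.3  93.4] [ 9.1 32.5] rack (25.0, -89.4) tray (-5.0, 395.1)
side yellow [476.3 153.4  88.9] [33.8  8.4] rack (-26.7, -92.0) tray (-56.1, 387.1)
side yellow [533.1 248.6  95.6] [10.4 33.9] rack (26.9, 5.0) tray (-13.0, 489.2)
side yellow [480.1 250.8  89.1] [31.9  7.3] rack (-26.1, 5.4) tray (-65.8, 484.1)
side yellow [536.1 345.5  94.9] [10.3 34.4] rack (26.7, 101.9) tray (-23.3, 585.6)
side yellow [482.2 348.2  92.8] [39.9  9.5] rack (-27.2, 102.9) tray (-77.1, 580.8)
side yellow [509.1 380.8  73.3] [23.3 41.4] rack (-1.4, 136.3) tray (-54.9, 616.8)
side blue [ 490.2 -163.2   85. ] [ 51.3 134.1] rack (-2.3, -408.0) tray (1.2, 75.4)
(array([406.2, 247.7, 119.8]), array([101.9,  17.5]), 87.9, np.int32(464)) [(array([727.1, 220.9, 129.6]), array([55.9, 59.4]), 46.8, np.int32(548)), (array([506.2, 245. , 110.8]), array([280.1,  43.6]), 88.2, np.int32(3190))]
(array([405.3, 250.9, 119.8]), array([100. ,  15.1]), 87.3, np.int32(702)) [(array([  40.9, -879.5,  128.6]), array([ 29.4, 357.2]), 89.7, np.int32(1482)), (array([505.1, 244.6, 110.2]), array([276.2,  43.2]), 88.2, np.int32(4944))]
```

View pics/side9.png

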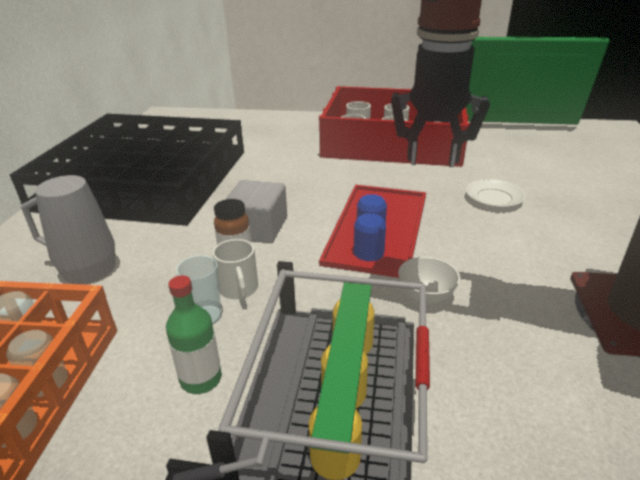

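The picture shows the hold-down shut, with its bar at (340,370) over three yellows. Both blues stand on the tray at (370,225), the bystanders are where they were, and the arm is clear.

```bash
python3 -c "
from rig import arm
print(arm.hand_in())"
```

```text
the job is handed in; nothing more can be done
None
```

The changeover is finished and handed in at about 61 s: the two blue beakers stand on the tray, the three yellow ones are in the rack with the hold-down closed on them, and the other things were not moved; no verdict came back.

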